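# Stop the shaker's end signal and point out the orange-capped flask

## Robot

A 6-joint arm with a two-finger parallel gripper is mounted at the origin on the work surface. World frame = base frame: x ahead of the robot, y to its left, z up, the work surface at z = 0. Lengths are in m, angles in rad, forces in N, time in s.
With the tool pointing down it reaches from about 0.25 to 0.775 m from the base axis. Payload 4 kg.
Tool frame: the origin (TCP) lies midway between the tips of the shut fingers; the grasp point (between the pads) lies 19 mm behind it; y points along the fingers, x is the direction in which the jaws open and shut, and the axes are right-handed (so a half turn about y gives the same grasp; the last joint's range is limited). The gripper opens to 94 mm and grips with 3 to 60 N. Pads are 16 mm wide; open, the fingers measure 119 mm over their backs; the gripper's body (75 mm by 177 mm) begins 78 mm behind the grasp point.
Start: joints at [-1.322, 0.087, 1.371, -0, 1.684, -0.103], TCP at [0.19, -0.516, 0.206] pointing down, gripper open.
Joint ranges: [-3.1, 3.1], [-0.76, 2.03], [0.27, 2.55], [-1.08, 4.22], [0.17, 2.65], [-2.57, 2.57]. Speed limits (rad/s): [2.79, 2.79, 3.14, 3.14, 3.14, 3.14].

## Interface

Orientations are given as [roll, pitch, yaw] about the fixed x, y, z axes, in that order (R = Rz(yaw) Ry(pitch) Rx(roll)).
In Python, from bench import robot gives the robot as it stands.
- The arm moves only by the shell command python3 -m creep 'ROWS'. ROWS is JSON, a list of rows, each a list of 7 numbers: the shift along the tool's x, y, z in mm, then the turn, a rotation vector about the tool's x, y, z in degrees, then the closure in counts, from 0 (fully open) to 255 (shut). A call has 1 to 5 rows; each row is the pose to reach, as a shift and turn from the pose commanded when the call began, along the tool's axes at that moment; what a row does not reach only later rows make up. A row lasts 1/8 s, in which the tool goes at most 62.5 mm and 10.7 degrees, less where a joint would pass 70% of its speed; a pose out of reach is approached as far as the arm can. A call with a gripper value outside its range is refused whole. The fingers move at their own pace and stop on an object; the grip force is fixed at half the most. Time passes only in rows, so rows that repeat a pose let the fingers close. It gives the time, the measured TCP pose, the force and the opening at its end, in the units of the state.
- robot.get_obs(): the state, without advancing time (a new reading comes with each control period).
- robot.snapshot(name): name is "scene" or "top" or "wrist"; returns a dict with "color" (384x512x3 uint8, blue, green, red), "fx", "fy", "cx", "cy" (pixels), "world_from_camera" (4x4, takes a point from camera to world coordinates); the wrist camera has in their place "mount" (4x4, takes a point from camera to tool coordinates, whose origin is the TCP and whose axes are the tool frame's). Camera axes: x right, y down, z forward; pixel columns grow to the right and rows downward; lengths in m; the calibration is good to about 2 mm. A picture is of the moment at which its call begins: read the wrist's pose just before it. There is no depth.
- robot.close_job(): hands the job in, once; it reports no verdict.
Trained networks look in the newest picture that a camera, given by its name, has taken for a name from the list of things; names that differ only in an ending like _2 or _b are one class to them, and where a whole thing is asked for, a point or a joint stands for the part that bears it (a point fixed in the world has none). Each returns a list of dicts, best first, with "p" (0 to 1); they miss things now and then, are a little off and sometimes report something else, mostly with a low value. They report only what shows in the picture. A call takes as long as a camera call.
- robot.spot_in(name, camera): "point" ([x, y, z] in m, in world coordinates, good to about 4 mm: the middle of the surface that is visible of it).
- robot.landmark_of(name, camera): "point" ([x, y, z] in m, in world coordinates, good to about 4 mm: a listed point, or the origin of a listed thing).
The state is a dict: "time": time; "joint_positions": joint angles; "qvel": joint speeds; "joint_torque": joint torques, N m; "tool_pos": TCP position; "ee_rot": TCP orientation; "wrist_force": force on the tool from outside, world axes, zero at the start; "wrist_torque": the same for the moment, N m; "width": finger opening in m.
Only numpy, scipy, OpenCV 4.12 (cv2) and the standard library are available. Lean on these libraries where they do the work, as an engineer would, in place of code of your own. Each camera call takes 0.05 s, during which the arm holds its last target.

## Task

The shaker has come to the end of its timed run: press the red stop button on its sloping panel right down to clear the end signal, and let it go. Then show your colleague which flask to take: point down at the one with the orange cap, fingertips about three centimetres above the middle of the cap, keep pointing there for at least three seconds, and finish while still pointing. Do not touch any flask, do not press the green start button or turn the knobs, and leave the canister where it stands.

Things in the scene. Friction and masses are not known exactly. Their poses are not given: they have to be found in the camera images.
- shaker: Grey bench shaker, standing still, fixed; 360 mm wide (y) and deep (x), housing 96 mm high. Origin: centre of its underside; x from front (robot side) to back, z up. Its front 115 mm is a panel sloping down to the robot at 25 degrees. On it, in a line 135 mm in front of the origin, from left (+y): display, red stop button, green start button, two white knobs, 60, 70 and 65 mm apart.
- platform (a point): Centre of the black mat on the shaker's platform (240 x 335 mm, mat 115 mm above the counter), behind the panel. Four flasks stand on it in two rows, about 48 mm in front of and behind this point, between black bars along y, 28 mm above the mat. End plates at left and right rise 41 mm. Which flask stands in which place changes.
- stop_button (a joint): Travel of the red stop button, m: 0 = released, 0.006 = fully down. It moves square to the sloping panel, springs back, and needs about 1.4 N to start and 4.7 N fully down.
- stop_button_top (a point): Centre of the red stop button's flat round top, 31 mm across, standing 11 mm proud of the panel. The top faces up and 25 degrees towards the robot (shaker -x side).
- start_button (a joint): Travel of the green start button (same shape and size as the red one), m: 0 = released, 0.006 = fully down.
- speed_knob_mark (a point): End of the black mark on the top of the white speed knob, at its edge (the knob is 38 mm across at its foot, 31 mm at the top and 20 mm tall, the nearer of the two to the green button); moves if the knob is turned.
- timer_knob_mark (a point): The same on the white timer knob, at the right-hand end of the panel.
- flask_orange_cap (a point): Centre of the top face of the orange cap, the thing to point at; 120 mm above the underside of its flask. z up.
- flask_orange: The flask with the orange cap; it is an amber glass conical flask, loose on the shaker's mat: 120 mm tall with its cap, base 68 mm across, neck 27 mm, screw cap 37 mm across and 28 mm tall, 0.2 kg; origin at the centre of its underside, z up. 
- flask_teal_a: A flask with a teal cap; it is an amber glass conical flask, loose on the shaker's mat: 120 mm tall with its cap, base 68 mm across, neck 27 mm, screw cap 37 mm across and 28 mm tall, 0.2 kg; origin at the centre of its underside, z up. 
- flask_teal_b: The other flask with a teal cap; it is an amber glass conical flask, loose on the shaker's mat: 120 mm tall with its cap, base 68 mm across, neck 27 mm, screw cap 37 mm across and 28 mm tall, 0.2 kg; origin at the centre of its underside, z up. 
- flask_white: The flask with the white cap; it is an amber glass conical flask, loose on the shaker's mat: 120 mm tall with its cap, base 68 mm across, neck 27 mm, screw cap 37 mm across and 28 mm tall, 0.2 kg; origin at the centre of its underside, z up. 
- canister: Plain steel canister, 80 mm across, 110 mm tall, standing loose on the counter to the right of the shaker; origin at the centre of its underside.

How it is judged:
By the outcome, as a careful person would: the job done as asked, in the order asked, and still so for the second after the job is handed in, with the robot touching nothing.
It also fails if it takes over 40 s, if anything falls off the work surface, if the arm or the gripper's body presses on something with over 40 N, if the wrist force passes 120 N, or if a joint passes its speed limit or range.

## Working session

There is one attempt and no reset: what is moved stays moved. The work goes in short steps, Python scripts to look and compute and a shell command to move; the robot and the scene stay as the last step left them, time stands still between calls to the robot, and variables do not carry over. Pictures are saved under pics/ and viewed, and the job is handed in when it is done.

```bash
mkdir -p pics; python3 - <<'E'
from bench import robot
import cv2, numpy as np
o=robot.get_obs(); print({k:np.round(v,3).tolist() for k,v in o.items()})
for c in ["scene","top"]:
    s=robot.snapshot(c); cv2.imwrite(f"pics/{c}0.png",s["color"])
    for n in ["shaker","platform","stop_button_top","flask_orange_cap","flask_orange","speed_knob_mark","canister"]:
        print(c,n,[(np.round(d["point"],3).tolist(),round(d["p"],2)) for d in robot.landmark_of(n,c)[:3]])
    for n in ["stop_button","start_button","flask_orange_cap"]:
        print(c,"spot",n,[(np.round(d["point"],3).tolist(),round(d["p"],2)) for d in robot.spot_in(n,c)[:3]])
E
```

```text
{'time': 0.0, 'joint_positions': [-1.322, 0.088, 1.372, -0.0, 1.684, -0.103], 'qvel': [0.001, -0.003, -0.0, -0.001, -0.001, -0.001], 'joint_torque': [-0.0, -34.019, -30.243, 0.072, 0.033, -0.0], 'tool_pos': [0.189, -0.516, 0.204], 'ee_rot': [-1.571, 0.002, -1.219], 'wrist_force': [0.293, 0.016, -0.377], 'wrist_torque': [-0.015, 0.075, -0.021], 'width': 0.094}
scene shaker [([0.603, 0.012, -0.001], 0.93), ([0.519, -0.387, 0.003], 0.49)]
scene platform [([0.639, 0.006, 0.114], 0.64)]
scene stop_button_top [([0.471, 0.082, 0.082], 0.58)]
scene flask_orange_cap []
scene flask_orange [([0.598, 0.068, 0.118], 0.6)]
scene speed_knob_mark [([0.467, -0.062, 0.089], 0.49)]
scene canister [([0.521, -0.391, -0.001], 0.67)]
scene spot stop_button []
scene spot start_button []
scene spot flask_orange_cap [([0.607, 0.071, 0.175], 0.55), ([0.717, 0.08, 0.113], 0.53)]
top shaker [([0.604, 0.01, 0.002], 0.71)]
top platform [([0.636, 0.003, 0.112], 0.96)]
top stop_button_top [([0.475, 0.076, 0.077], 0.57)]
top flask_orange_cap [([0.59, 0.063, 0.234], 0.79)]
top flask_orange [([0.599, 0.07, 0.115], 0.64)]
top speed_knob_mark [([0.463, -0.06, 0.093], 0.5)]
top canister [([0.524, -0.394, -0.002], 0.73)]
top spot stop_button [([0.476, 0.073, 0.079], 0.72)]
top spot start_button [([0.467, 0.016, 0.076], 0.67)]
top spot flask_orange_cap [([0.587, 0.051, 0.174], 0.78)]
```

View images.

View pics/scene0.png

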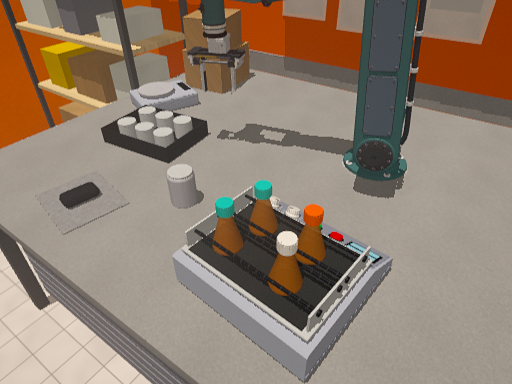

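View pics/top0.png

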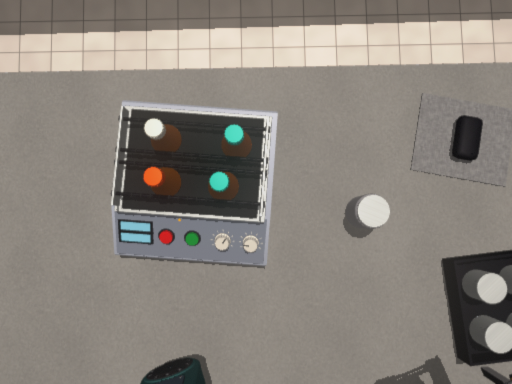

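```bash
cat > h.py <<'E'
import cv2, numpy as np
def blobs(img,lo,hi,mn=15):
    hsv=cv2.cvtColor(img,cv2.COLOR_BGR2HSV); m=cv2.inRange(hsv,np.array(lo),np.array(hi))
    n,l,st,c=cv2.connectedComponentsWithStats(m)
    return [(c[i].round(1).tolist(),int(st[i][4]),st[i][:4].tolist()) for i in range(1,n) if st[i][4]>=mn]
def ray(s,px,T=None):
    T=s["world_from_camera"] if T is None else T
    T=np.array(T)
    d=T[:3,:3]@np.array([(px[0]-s["cx"])/s["fx"],(px[1]-s["cy"])/s["fy"],1])
    return T[:3,3],d
def atz(s,px,z,T=None):
    o,d=ray(s,px,T); return o+d*(z-o[2])/d[2]
def tri(rs):
    A=0;b=0
    for o,d in rs:
        d=d/np.linalg.norm(d);P=np.eye(3)-np.outer(d,d);A=A+P;b=b+P@o
    return np.linalg.solve(A,b)
E
python3 - <<'E'
from bench import robot
from h import *
S={c:robot.snapshot(c) for c in ["scene","top"]}
for c,s in S.items():
    print(c,"cam",np.round(s["world_from_camera"],3)[:3,3],s["fx"])
    print(" red",blobs(s["color"],(0,200,120),(4,255,255)),blobs(s["color"],(175,180,100),(180,255,255)))
    print(" orange",blobs(s["color"],(5,200,200),(14,255,255)))
    print(" green",blobs(s["color"],(50,120,60),(75,255,255)))
for c,x,y,w,h in [("top",100,90,190,190),("scene",260,190,140,90)]:
    im=S[c]["color"][y:y+h,x:x+w]; k=min(790//w,590//h)
    cv2.imwrite(f"pics/{c}zoom.png",cv2.resize(im,None,fx=k,fy=k,interpolation=cv2.INTER_NEAREST)); print(c,k)
E
```

```text
scene cam [1.102 0.297 0.695] 368.0573012938564
 red [([336.1, 235.9], 82, [330, 232, 13, 9])] []
 orange [([313.5, 210.3], 175, [304, 205, 19, 13])]
 green []
top cam [ 0.504 -0.128  1.012] 405.36541942903006
 red [([165.4, 236.7], 116, [160, 231, 12, 12])] []
 orange [([152.4, 175.7], 259, [144, 167, 18, 18])]
 green [([191.7, 238.2], 140, [185, 232, 14, 13])]
top 3
scene 5
```

View pics/topzoom.png

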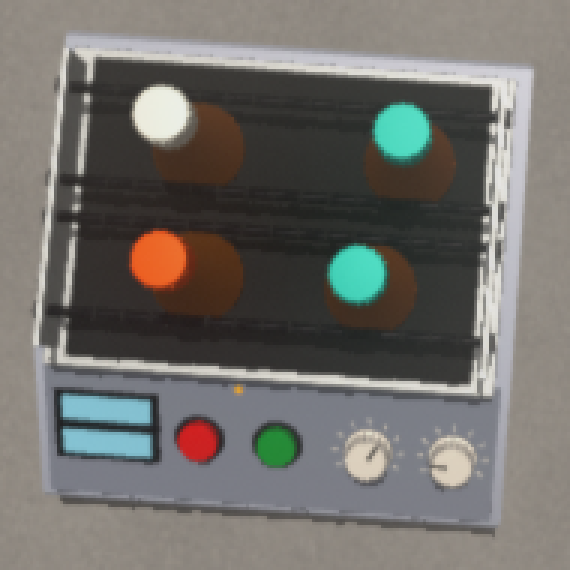

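View pics/scenezoom.png

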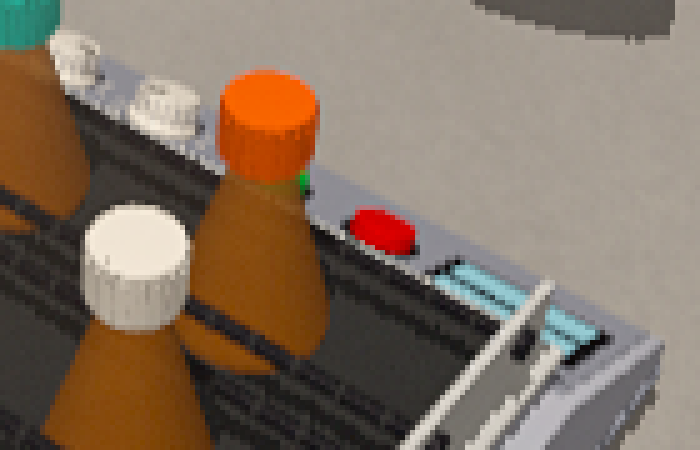

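```bash
python3 - <<'E'
from bench import robot
from h import *
S={c:robot.snapshot(c) for c in ["scene","top"]}
t,sc=S["top"],S["scene"]
print("cap",atz(t,(152.6,175.9),.235),atz(sc,(313.7,209.4),.235),tri([ray(t,(152.6,175.9)),ray(sc,(313.7,209.4))]))
pb=(166,236.7) 
print("btn",atz(t,(165.7,236.5),.075),atz(sc,(336.3,235.9),.075),tri([ray(t,(165.7,236.5)),ray(sc,(336.3,235.9))]))
a=atz(t,(165.4,236.7),.075);b=atz(t,(191.7,238.2),.075);print("yaw",np.degrees(np.arctan2(*(a-b)[[0,1]])),np.linalg.norm(a-b), b)
print("mat corners")
o=robot.get_obs();print(o["joint_positions"],o["tool_pos"],o["ee_rot"])
from scipy.spatial.transform import Rotation as R
print(R.from_euler("xyz",o["ee_rot"]).as_matrix().round(3))
E
```

```text
cap [0.5952142  0.06665124 0.235     ] [0.59579184 0.0669926  0.235     ] [0.59527192 0.06676321 0.23453167]
btn [0.47336505 0.07675813 0.075     ] [0.4759014  0.07786832 0.075     ] [0.47336434 0.07714229 0.07259824]
yaw 4.454436045270579 0.060486118948551056 [0.46822556 0.01714439 0.075     ]
mat corners
[-1.32207661e+00  8.72071681e-02  1.37070546e+00 -3.66524024e-05
  1.68360292e+00 -1.03079566e-01] [ 0.18952081 -0.51633096  0.20549918] [-1.57084049e+00 -7.29489816e-05 -1.21900117e+00]
[[ 0.345 -0.     0.939]
 [-0.939 -0.     0.345]
 [ 0.    -1.    -0.   ]]
```

```bash
cat > plan.py <<'E'
import sys,json
from bench import robot
import numpy as np
from scipy.spatial.transform import Rotation as R
np.set_printoptions(suppress=True,precision=2)
yaw=np.radians(-4.5)
BT=np.array([.4735,.077,.0735]); CAP=np.array([.5955,.0668,.235])
sx=np.array([np.cos(yaw),np.sin(yaw),0]); 
def ori(tilt):  # tool x ~ shaker x, tool y down tilted forward by tilt
    t=np.radians(tilt); y=np.sin(t)*sx+np.array([0,0,-np.cos(t)])
    x=np.cos(t)*sx+np.array([0,0,np.sin(t)]); return np.c_[x,y,np.cross(x,y)]
N=-ori(25)[:,1]
def go(p,Rt):
    o=robot.get_obs(); Rc=R.from_euler("xyz",o["ee_rot"]).as_matrix()
    print("t",round(o["time"],2),"pos",np.array(o["tool_pos"]).round(4),"q",np.array(o["joint_positions"]),"F",np.array(o["wrist_force"]),"w",o["width"])
    print("shift mm",1000*Rc.T@(p-o["tool_pos"]),"turn deg",np.degrees(R.from_matrix(Rc.T@Rt).as_rotvec()))
E
python3 - <<'E'
from plan import *
print(N); go(BT+.18*N,ori(25)); go(BT+.18*N,ori(0))
E
```

```text
[-0.42  0.03  0.91]
t 1.3 pos [ 0.19 -0.52  0.21] q [-1.32  0.09  1.37 -0.    1.68 -0.1 ] F [-0.08  0.36  0.73] w 0.09399502572374724
shift mm [-490.87  -31.19  401.9 ] turn deg [ 14.25 -64.26 -22.21]
t 1.3 pos [ 0.19 -0.52  0.21] q [-1.32  0.09  1.37 -0.    1.68 -0.1 ] F [-0.08  0.36  0.73] w 0.09399502572374724
shift mm [-490.87  -31.19  401.9 ] turn deg [  0.   -65.34   0.  ]
```

```bash
python3 -m creep '[[0,-50,0,0,0,0,255],[-30,-80,30,0,-8,0,255],[-80,-80,70,0,-17,0,255],[-130,-80,110,0,-26,0,255],[-170,-80,140,0,-35,0,255]]'; python3 -c "
from plan import *
go(BT+.18*N,ori(25))"
```

```text
time: 1.92
tool_pos: [0.2628, -0.3066, 0.2858]
ee_rot: [-1.571, -0.001, -0.603]
wrist_force: [0.0, 0.3, -0.1]
width: 0.0475
t 1.93 pos [ 0.26 -0.31  0.29] q [-1.   -0.24  1.52  0.    1.86 -0.4 ] F [ 0.04  0.29 -0.13] w 0.04747118665484665
shift mm [-109.8    49.02  397.35] turn deg [  6.57 -29.55 -24.35]
```

```bash
python3 -m creep '[[-15,0,55,1,-6,-4,255],[-30,0,110,2,-12,-8,255],[-45,0,165,4,-17,-13,255],[-60,0,220,5,-22,-18,255],[-75,10,275,6,-27,-22,255]]'; python3 -c "
from plan import *
go(BT+.18*N,ori(25))"
```

```text
time: 2.55
tool_pos: [0.3583, -0.0387, 0.277]
ee_rot: [-1.56, -0.401, -0.132]
wrist_force: [0.4, -1.1, -0.1]
width: 0.0004
t 2.55 pos [ 0.36 -0.04  0.28] q [-0.37 -0.68  1.86  0.1   1.58 -0.22] F [ 0.41 -1.07 -0.07] w 0.00039017763947736664
shift mm [  5.53  47.45 125.32] turn deg [ 0.64 -2.79 -2.02]
```

```bash
python3 -m creep '[[2,25,50,0,-1,-1,255],[5,47,100,1,-3,-2,255],[6,60,125,1,-3,-2,255],[6,80,125,1,-3,-2,255],[6,100,125,1,-3,-2,255]]'; python3 - <<'E'
from plan import *
go(BT+.06*N,ori(25)); 
from h import *
o=robot.get_obs()
s=robot.snapshot("wrist"); cv2.imwrite("pics/w1.png",s["color"])
T=np.eye(4);T[:3,:3]=R.from_euler("xyz",o["ee_rot"]).as_matrix();T[:3,3]=o["tool_pos"]
W=T@np.array(s["mount"])
b=blobs(s["color"],(0,200,100),(4,255,255));print(b)
# project predicted button
def proj(P):
    c=np.linalg.inv(W)@np.r_[P,1]; return s["fx"]*c[0]/c[2]+s["cx"],s["fy"]*c[1]/c[2]+s["cy"]
print("pred",proj(BT),"cap",proj(CAP))
E
```

```text
time: 3.18
tool_pos: [0.4177, 0.0802, 0.1864]
ee_rot: [-1.565, -0.43, -0.074]
wrist_force: [0.0, -0.4, 0.1]
width: 0.0007
t 3.17 pos [0.42 0.08 0.19] q [ 0.12 -0.53  1.97 -0.08  1.28  0.2 ] F [ 0.02 -0.36  0.15] w 0.0006845863556693076
shift mm [ 3.4  65.91  0.66] turn deg [-0.46  0.24 -0.37]
[([258.0, 186.6], 684, [242, 171, 33, 32])]
pred (np.float64(258.0333816752199), np.float64(186.06500116244038)) cap (np.float64(513.5845212229547), np.float64(223.54440832743256))
```

View pics/w1.png

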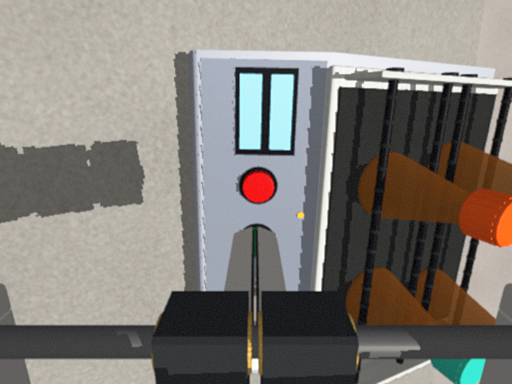

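```bash
python3 -m creep '[[1,25,0,0,0,0,255],[2,50,0,0,0,0,255],[3,75,0,0,0,0,255],[3,100,0,0,0,0,255],[3,116,0,0,0,0,255]]'; python3 - <<'E'
from plan import *
go(BT,ori(25)); 
E
```

```text
time: 3.85
tool_pos: [0.4684, 0.0759, 0.0817]
ee_rot: [-1.565, -0.428, -0.076]
wrist_force: [0.9, -0.0, 0.1]
width: 0.0007
t 3.85 pos [0.47 0.08 0.08] q [ 0.09 -0.34  2.06 -0.07  1.    0.19] F [ 0.9  -0.01  0.14] w 0.0007179189181379959
shift mm [1.13 9.55 1.41] turn deg [-0.39  0.11 -0.46]
```

```bash
python3 -m creep '[[1,4,1,0,0,0,255],[1,8,1,0,0,0,255],[1,10,1,0,0,0,255],[1,12,1,0,0,0,255],[1,12,1,0,0,0,255]]'; python3 - <<'E'
from plan import *
go(BT,ori(25)); 
E
```

```text
time: 4.47
tool_pos: [0.4748, 0.0767, 0.073]
ee_rot: [-1.565, -0.43, -0.076]
wrist_force: [-5.6, -0.5, 4.9]
width: 0.0003
t 4.47 pos [0.47 0.08 0.07] q [ 0.09 -0.31  2.06 -0.08  0.97  0.19] F [-5.59 -0.49  4.86] w 0.00030709011893529953
shift mm [-0.97 -0.95  0.17] turn deg [-0.4   0.13 -0.34]
```

```bash
python3 -m creep '[[0,2,0,0,0,0,255],[0,2,0,0,0,0,255]]'; python3 - <<'E'
from plan import *
go(BT,ori(25)); 
o=robot.get_obs(); F=np.array(o["wrist_force"]); print(R.from_euler("xyz",o["ee_rot"]).as_matrix().T@F)
E
```

```text
time: 4.72
tool_pos: [0.475, 0.0767, 0.0727]
ee_rot: [-1.565, -0.429, -0.076]
wrist_force: [-16.6, -1.3, 16.8]
width: 0.0006
t 4.72 pos [0.47 0.08 0.07] q [ 0.09 -0.31  2.06 -0.08  0.97  0.19] F [-16.64  -1.3   16.8 ] w 0.00056091223135318
shift mm [-1.06 -1.33  0.16] turn deg [-0.39  0.13 -0.4 ]
[ -8.   -22.16  -2.43]
```

```bash
python3 - <<'E'
from bench import robot
from h import *
for c in ["scene","top","wrist"]:
    s=robot.snapshot(c); im=s["color"]
    if c=="scene": im=cv2.resize(im[190:290,270:400],None,fx=5,fy=5,interpolation=cv2.INTER_NEAREST)
    if c=="top": im=cv2.resize(im[150:280,100:290],None,fx=4,fy=4,interpolation=cv2.INTER_NEAREST)
    cv2.imwrite(f"pics/p_{c}.png",im)
E
```

```text
(no output)
```

View pics/p_scene.png

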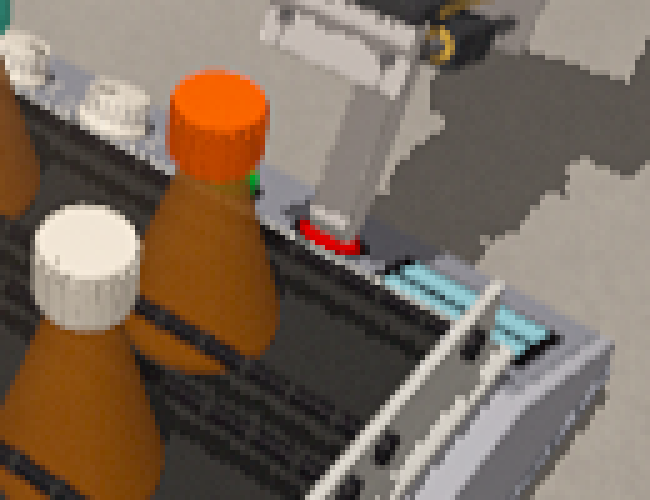

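View pics/p_wrist.png

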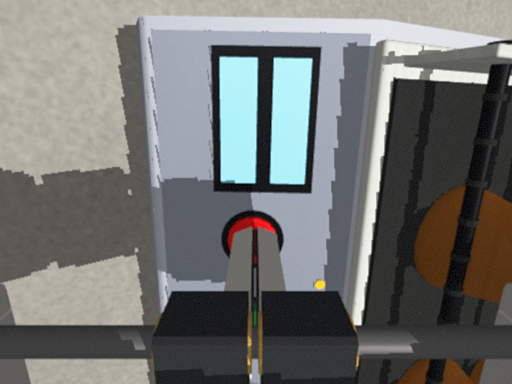

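View pics/p_top.png

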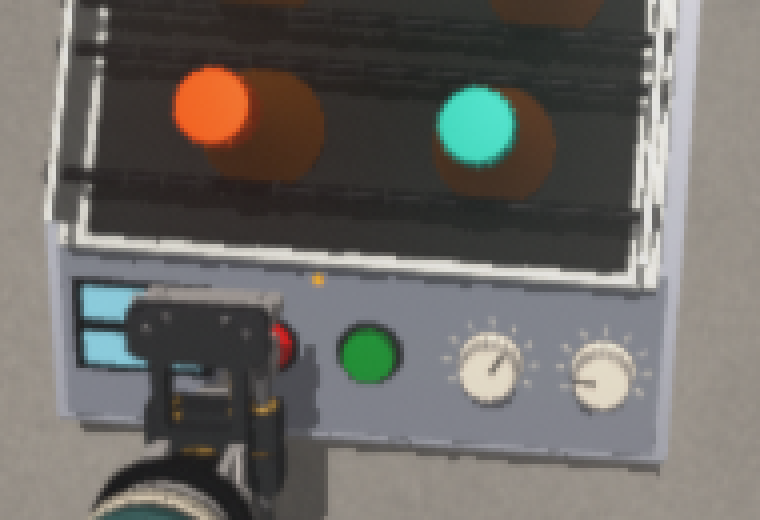

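```bash
python3 - <<'E'
import cv2,numpy as np
a=cv2.imread("pics/scene0.png")
from bench import robot
b=robot.snapshot("scene")["color"]
t0=cv2.imread("pics/top0.png"); t1=robot.snapshot("top")["color"]
f=lambda im:cv2.resize(im[225:245,322:352],None,fx=13,fy=13,interpolation=cv2.INTER_NEAREST)
g=lambda im:cv2.resize(im[215:250,155:205],None,fx=7,fy=7,interpolation=cv2.INTER_NEAREST)
cv2.imwrite("pics/cmp.png",np.vstack([np.hstack([f(a),f(b)]),np.hstack([cv2.resize(g(t0),(390,273)),cv2.resize(g(t1),(390,273))])]))
E
```

```text
(no output)
```

View pics/cmp.png

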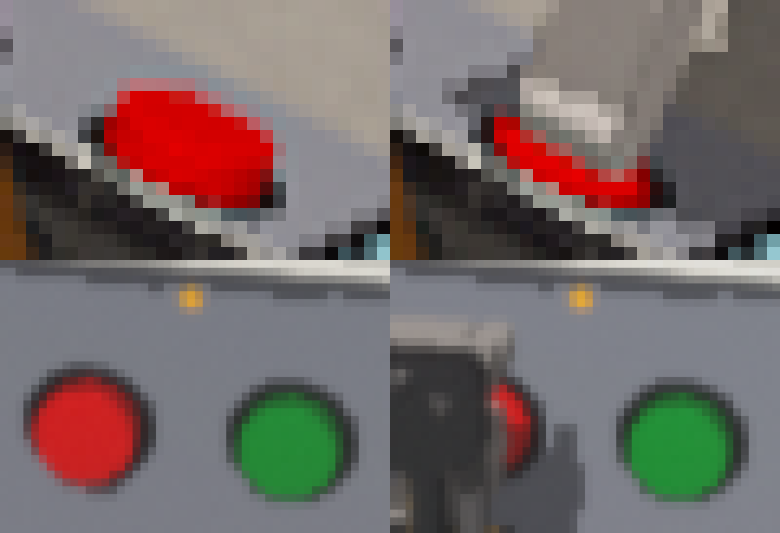

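```bash
python3 -m creep '[[0,-5,0,0,0,0,255],[0,-15,0,0,0,0,255],[0,-40,0,0,0,0,255],[0,-80,0,0,0,0,255],[0,-120,0,0,0,0,255]]'; python3 - <<'E'
from plan import *
from h import *
go(CAP+[0,0,.10],ori(0))
for c in ["scene","top","wrist"]:
    s=robot.snapshot(c); im=s["color"]
    print(c,"red",blobs(im,(0,200,100),(4,255,255)))
    if c=="top": im=cv2.resize(im[150:280,100:290],None,fx=4,fy=4,interpolation=cv2.INTER_NEAREST)
    cv2.imwrite(f"pics/r_{c}.png",im)
E
```

```text
time: 5.6
tool_pos: [0.4249, 0.0798, 0.1804]
ee_rot: [-1.564, -0.43, -0.076]
wrist_force: [0.7, 0.2, 0.2]
width: 0.0005
t 5.6 pos [0.42 0.08 0.18] q [ 0.11 -0.51  1.97 -0.08  1.26  0.2 ] F [0.72 0.23 0.15] w 0.000541172108168574
shift mm [219.97 -69.3    0.44] turn deg [-0.39  0.21 24.62]
scene red [([336.0, 235.9], 81, [330, 232, 13, 9])]
top red [([165.5, 236.7], 116, [160, 231, 12, 12])]
wrist red [([247.9, 189.0], 728, [232, 173, 33, 32])]
```

View pics/r_wrist.png

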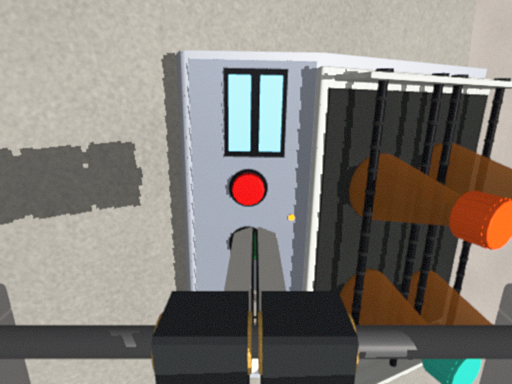

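View pics/r_scene.png

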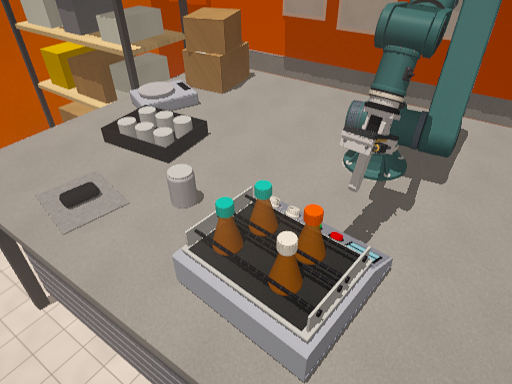

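```bash
python3 - <<'E'
from plan import *
from h import *
o=robot.get_obs(); s=robot.snapshot("wrist")
T=np.eye(4);T[:3,:3]=R.from_euler("xyz",o["ee_rot"]).as_matrix();T[:3,3]=o["tool_pos"]
W=T@np.array(s["mount"]); t=robot.snapshot("top"); sc=robot.snapshot("scene")
rw,rt,rs=ray(s,(248,188.8),W),ray(t,(165.7,236.5)),ray(sc,(336.1,235.3))
for z in (.071,.075,.079): print(z,[ (r[0]+r[1]*(z-r[0][2])/r[1][2])[:2].round(4) for r in (rw,rt,rs)])
a=cv2.imread("pics/top0.png"); b=t["color"]; print(a[217:222,157:162].max((0,1)),a[218:222,178:182].reshape(-1,3).max(0),b[218:222,178:182].reshape(-1,3).max(0))
print(o["tool_pos"],"tip axis")
# where the finger tips appear in wrist picture: TCP projection
c=np.array(np.linalg.inv(s["mount"]))@[0,0,0,1]; print(s["fx"]*c[0]/c[2]+s["cx"],s["fy"]*c[1]/c[2]+s["cy"])
E
```

```text
0.071 [array([0.47, 0.08]), array([0.47, 0.08]), array([0.47, 0.08])]
0.075 [array([0.47, 0.08]), array([0.47, 0.08]), array([0.47, 0.08])]
0.079 [array([0.47, 0.08]), array([0.47, 0.08]), array([0.48, 0.08])]
[134 125 122] [132 160 219] [137 166 224]
[0.43 0.08 0.18] tip axis
253.7781247042467 241.5478298625858
```

```bash
python3 - <<'E'
from plan import *
from h import *
np.set_printoptions(suppress=True,precision=4)
o=robot.get_obs(); s=robot.snapshot("wrist")
T=np.eye(4);T[:3,:3]=R.from_euler("xyz",o["ee_rot"]).as_matrix();T[:3,3]=o["tool_pos"]
W=T@np.array(s["mount"]); t=robot.snapshot("top"); sc=robot.snapshot("scene")
rw,rt,rs=ray(s,(248,188.8),W),ray(t,(165.7,236.5)),ray(sc,(336.1,235.3))
for z in (.071,.075,.079): print(z,*[ (r[0]+r[1]*(z-r[0][2])/r[1][2])[:2] for r in (rw,rt,rs)])
b=t["color"]
# scale of button in wrist image: 31mm dia -> ~32.5px
d=s["fx"]*.031/32.5; print("depth est",d, "cam",W[:3,3]); 
c=np.linalg.inv(W)@[.4735,.077,.0735,1]; print("pred depth",c[2])
E
```

```text
0.071 [0.4669 0.0778] [0.4732 0.0776] [0.4703 0.0752]
0.075 [0.4653 0.0792] [0.4734 0.0768] [0.4743 0.0766]
0.079 [0.4637 0.0806] [0.4735 0.0759] [0.4784 0.078 ]
depth est 0.30483566385606714 cam [0.358  0.1691 0.3408]
pred depth 0.3054098958842871
```

```bash
python3 - <<'E'
from plan import *
go(BT+.012*N,ori(25))
E
```

```text
t 6.05 pos [0.42 0.08 0.18] q [ 0.11 -0.51  1.98 -0.08  1.26  0.2 ] F [-0.4   0.04  0.46] w 0.0005050278177078643
shift mm [  1.2  102.62   0.52] turn deg [-0.37  0.13 -0.58]
```

```bash
python3 -m creep '[[0,30,0,0,0,0,255],[0,60,0,0,0,0,255],[1,85,0,0,0,0,255],[1,100,0,0,0,0,255],[1,103,0,0,0,0,255]]'
for i in 1; do :; done
python3 -m creep '[[0,4,0,0,0,0,255],[0,4,0,0,0,0,255]]'
python3 -m creep '[[0,2,0,0,0,0,255],[0,2,0,0,0,0,255]]'
python3 -m creep '[[0,2,0,0,0,0,255],[0,2,0,0,0,0,255]]'; python3 -c "
from plan import *
go(BT,ori(25))"
```

```text
time: 6.68
tool_pos: [0.4681, 0.0768, 0.0834]
ee_rot: [-1.566, -0.425, -0.076]
wrist_force: [-0.4, 0.3, -0.0]
width: 0.0006
time: 6.92
tool_pos: [0.471, 0.077, 0.0827]
ee_rot: [-1.565, -0.43, -0.076]
wrist_force: [-0.1, 0.8, 0.0]
width: 0.0003
time: 7.18
tool_pos: [0.4718, 0.0769, 0.081]
ee_rot: [-1.565, -0.43, -0.076]
wrist_force: [0.0, -0.2, 0.4]
width: 0.0004
time: 7.42
tool_pos: [0.4726, 0.0769, 0.0789]
ee_rot: [-1.565, -0.43, -0.076]
wrist_force: [0.1, -0.3, -0.0]
width: 0.0005
t 7.42 pos [0.47 0.08 0.08] q [ 0.09 -0.33  2.06 -0.07  0.98  0.19] F [ 0.12 -0.33 -0.01] w 0.000464063482133328
shift mm [-1.45  5.23  0.17] turn deg [-0.41  0.12 -0.38]
```

```bash

python3 -m creep '[[0,2,0,0,0,0,255],[0,2,0,0,0,0,255]]'
python3 -m creep '[[0,1,0,0,0,0,255],[0,1,0,0,0,0,255]]'
python3 -m creep '[[0,1,0,0,0,0,255],[0,1,0,0,0,0,255]]'
python3 -m creep '[[0,1,0,0,0,0,255],[0,1,0,0,0,0,255]]'
```

```text
time: 7.68
tool_pos: [0.4735, 0.0768, 0.0772]
ee_rot: [-1.565, -0.43, -0.076]
wrist_force: [-0.9, 0.2, 1.6]
width: 0.0005
time: 7.92
tool_pos: [0.4739, 0.0768, 0.0762]
ee_rot: [-1.565, -0.43, -0.076]
wrist_force: [-0.9, -0.2, 2.1]
width: 0.0003
time: 8.18
tool_pos: [0.4744, 0.0767, 0.0753]
ee_rot: [-1.565, -0.43, -0.076]
wrist_force: [-1.6, 0.2, 2.6]
width: 0.0005
time: 8.43
tool_pos: [0.4748, 0.0767, 0.0744]
ee_rot: [-1.565, -0.43, -0.076]
wrist_force: [-2.5, 0.2, 2.9]
width: 0.0005
```

```bash

python3 -m creep '[[0,1,0,0,0,0,255],[0,1,0,0,0,0,255]]'
python3 -m creep '[[0,1,0,0,0,0,255],[0,1,0,0,0,0,255]]'
python3 -m creep '[[0,1,0,0,0,0,255],[0,1,0,0,0,0,255]]'
python3 -m creep '[[0,1,0,0,0,0,255],[0,1,0,0,0,0,255]]'
```

```text
time: 8.68
tool_pos: [0.4752, 0.0767, 0.0735]
ee_rot: [-1.565, -0.43, -0.076]
wrist_force: [-1.5, -1.4, 4.3]
width: 0.0008
time: 8.93
tool_pos: [0.4754, 0.0767, 0.0732]
ee_rot: [-1.565, -0.429, -0.076]
wrist_force: [-6.9, 0.1, 8.6]
width: 0.0004
time: 9.18
tool_pos: [0.4755, 0.0767, 0.0731]
ee_rot: [-1.565, -0.429, -0.076]
wrist_force: [-12.1, -1.6, 15.1]
width: 0.0006
time: 9.43
tool_pos: [0.4756, 0.0766, 0.0729]
ee_rot: [-1.565, -0.429, -0.076]
wrist_force: [-17.8, -0.4, 20.6]
width: 0.0006
```

```bash
python3 -m creep '[[0,-8,0,0,0,0,255],[0,-40,0,0,0,0,255],[0,-90,0,0,0,0,255],[0,-140,0,0,0,0,255],[0,-190,0,0,0,0,255]]'; python3 -c "
from plan import *
go(CAP+[0,0,.09],ori(0))"
```

```text
time: 10.05
tool_pos: [0.3963, 0.0816, 0.2438]
ee_rot: [-1.564, -0.428, -0.076]
wrist_force: [0.6, -0.5, 0.6]
width: 0.0003
t 10.05 pos [0.4  0.08 0.24] q [ 0.13 -0.59  1.89 -0.08  1.42  0.2 ] F [ 0.62 -0.5   0.57] w 0.00028457492716043155
shift mm [215.43   9.16   0.3 ] turn deg [-0.39  0.22 24.55]
```

```bash
python3 -m creep '[[40,-20,0,0,0,6,255],[90,-20,0,0,0,12,255],[140,-10,0,0,0,19,255],[185,0,0,0,0,25,255],[215,9,0,0,0,25,255]]'; python3 -c "
from plan import *
go(CAP+[0,0,.03],ori(0))"
```

```text
time: 10.68
tool_pos: [0.5994, 0.0658, 0.3199]
ee_rot: [-1.566, 0.014, -0.075]
wrist_force: [-0.4, 0.2, -0.1]
width: 0.0004
t 10.68 pos [0.6  0.07 0.32] q [0.01 0.23 0.99 0.01 1.94 0.09] F [-0.42  0.17 -0.07] w 0.00035279004194179126
shift mm [-3.16 54.93  0.45] turn deg [-0.3   0.22 -0.82]
```

```bash
python3 -m creep '[[-1,10,0,0,0,-1,255],[-3,25,0,0,0,-1,255],[-3,40,0,0,0,-1,255],[-3,50,0,0,0,-1,255],[-3,54,0,0,0,-1,255]]'; python3 -m creep '[[0,0,0,0,0,0,255],[0,0,0,0,0,0,255]]';python3 - <<'E'
from plan import *
from h import *
go(CAP+[0,0,.03],ori(0))
o=robot.get_obs(); s=robot.snapshot("wrist"); t=robot.snapshot("top"); sc=robot.snapshot("scene")
T=np.eye(4);T[:3,:3]=R.from_euler("xyz",o["ee_rot"]).as_matrix();T[:3,3]=o["tool_pos"]
W=T@np.array(s["mount"])
c=np.linalg.inv(W)@np.r_[CAP,1];print("pred cap",s["fx"]*c[0]/c[2]+s["cx"],s["fy"]*c[1]/c[2]+s["cy"])
print(blobs(s["color"],(5,200,150),(14,255,255),80))
for n,q in (("wrist",s),("top",t)):
    cv2.imwrite(f"pics/f_{n}.png",q["color"])
cv2.imwrite("pics/f_scene.png",cv2.resize(sc["color"][120:290,240:400],None,fx=3.5,fy=3.5))
E
```

```text
time: 11.3
tool_pos: [0.5923, 0.067, 0.2696]
ee_rot: [-1.565, -0.009, -0.074]
wrist_force: [-1.0, -0.0, 1.1]
width: 0.0005
time: 11.55
tool_pos: [0.5929, 0.067, 0.2716]
ee_rot: [-1.565, -0.012, -0.074]
wrist_force: [0.6, 0.0, 0.4]
width: 0.0005
t 11.55 pos [0.59 0.07 0.27] q [0.01 0.18 1.14 0.   1.81 0.09] F [0.58 0.01 0.42] w 0.0005183428610880456
shift mm [ 2.56  6.61 -0.04] turn deg [-0.33  0.28  0.69]
pred cap 256.8082805390634 219.63744446676137
[([256.9, 212.9], 1450, [232, 192, 51, 41])]
```

View pics/f_wrist.png

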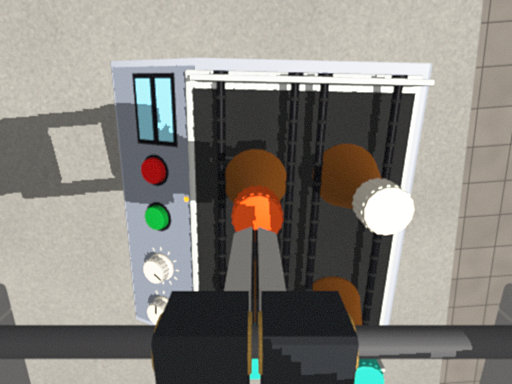

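View pics/f_scene.png

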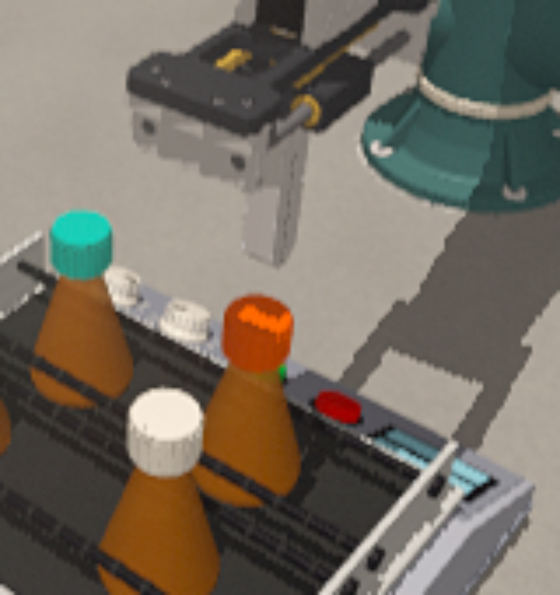

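View pics/f_top.png

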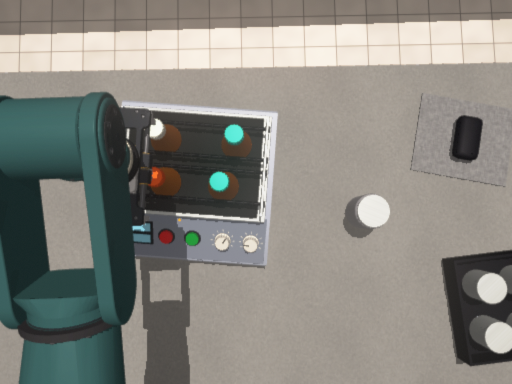

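```bash
python3 -m creep '[[1,3,0,0,0,0.5,255],[2.5,6,0,0,0,0.7,255],[2.5,6,0,0,0,0.7,255],[2.5,6,0,0,0,0.7,255]]'; python3 -c "
from plan import *
go(CAP+[0,0,.03],ori(0))"
```

```text
time: 12.2
tool_pos: [0.5952, 0.0668, 0.2646]
ee_rot: [-1.565, 0.002, -0.074]
wrist_force: [-0.1, -0.3, -0.2]
width: 0.0005
t 12.2 pos [0.6  0.07 0.26] q [0.01 0.2  1.13 0.01 1.81 0.09] F [-0.14 -0.33 -0.2 ] w 0.0005211590414373539
shift mm [ 0.29 -0.36  0.03] turn deg [-0.32  0.28 -0.11]
```

```bash
python3 -m creep '[[0,0,0,0,0,0,255],[0,0,0,0,0,0,255],[0,0,0,0,0,0,255],[0,0,0,0,0,0,255],[0,0,0,0,0,0,255]]' >/dev/null
python3 -m creep '[[0,0,0,0,0,0,255],[0,0,0,0,0,0,255],[0,0,0,0,0,0,255],[0,0,0,0,0,0,255],[0,0,0,0,0,0,255]]' >/dev/null
python3 -m creep '[[0,0,0,0,0,0,255],[0,0,0,0,0,0,255],[0,0,0,0,0,0,255],[0,0,0,0,0,0,255],[0,0,0,0,0,0,255]]' 
python3 -m creep '[[0,0,0,0,0,0,255],[0,0,0,0,0,0,255],[0,0,0,0,0,0,255],[0,0,0,0,0,0,255],[0,0,0,0,0,0,255]]' >/dev/null
python3 -m creep '[[0,0,0,0,0,0,255],[0,0,0,0,0,0,255],[0,0,0,0,0,0,255],[0,0,0,0,0,0,255],[0,0,0,0,0,0,255]]' >/dev/null
python3 -m creep '[[0,0,0,0,0,0,255],[0,0,0,0,0,0,255],[0,0,0,0,0,0,255],[0,0,0,0,0,0,255],[0,0,0,0,0,0,255]]' >/dev/null
python3 -m creep '[[0,0,0,0,0,0,255],[0,0,0,0,0,0,255],[0,0,0,0,0,0,255],[0,0,0,0,0,0,255],[0,0,0,0,0,0,255]]'
python3 - <<'E'
from plan import *
from h import *
go(CAP+[0,0,.03],ori(0))
t=robot.snapshot("top"); print(blobs(t["color"],(0,200,100),(4,255,255)),blobs(t["color"],(50,120,60),(75,255,255)))
sc=robot.snapshot("scene"); cv2.imwrite("pics/g_scene.png",cv2.resize(sc["color"][120:290,240:400],None,fx=3.5,fy=3.5))
E
```

```text
time: 14.08
tool_pos: [0.5952, 0.0668, 0.2648]
ee_rot: [-1.565, 0.002, -0.073]
wrist_force: [-0.1, 0.8, 0.3]
width: 0.0006
time: 16.58
tool_pos: [0.5952, 0.0668, 0.2648]
ee_rot: [-1.565, 0.002, -0.074]
wrist_force: [-0.4, 0.1, -0.0]
width: 0.0006
t 16.57 pos [0.6  0.07 0.26] q [0.01 0.2  1.13 0.01 1.81 0.09] F [-0.36  0.1  -0.  ] w 0.0005890325945957987
shift mm [ 0.32 -0.21  0.03] turn deg [-0.32  0.29 -0.09]
[([163.2, 236.1], 48, [160, 232, 8, 10])] [([191.6, 238.3], 143, [185, 232, 14, 14])]
```

View pics/g_scene.png

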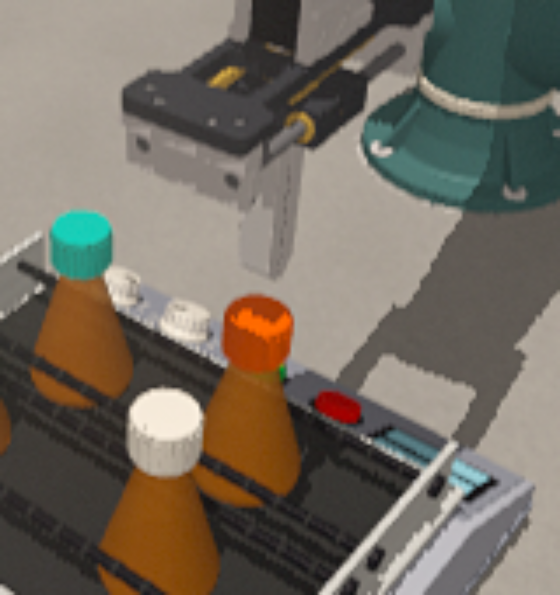

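```bash
python3 -c "
from bench import robot
print(robot.close_job())"
```

```text
the job is handed in; nothing more can be done
None
```

I pressed the red stop button fully down and let it go. I then pointed at the orange-capped flask (front row, left) and handed the job in at about 17 s, still pointing.

- **Stop button:** I pressed it twice. On the first press my vision estimate of the button top was about 4 mm lower than where the fingers met it. I pressed again slowly to be sure it reached the bottom. The force rose from about 1.8 N to about 4.5 N over roughly 5 mm, then hit a hard stop at about 27 N. The first press had ended at the same depth with about 22 N, so both went fully down. After the first release the pictures showed the button back in its starting place. After the second I only saw it partly hidden and in shadow.
- **Pointing:** The shut fingers held for over 4 s at (0.595, 0.067, 0.265), about 30 mm above the middle of the cap and within about 0.5 mm of the position I aimed for. The wrist force stayed near zero, so nothing was touched.
- **Other objects:** The flasks, canister and knobs looked unmoved in the pictures, and the green button stayed in the same place.
- **Unresolved:** A small amber light on the panel was still lit after the first press. I did not check it after the second, and I don't know whether it is the end signal.

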